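Pump a ratchet roller stand up to the set height

ROBOT

A 7-joint arm with a two-finger parallel gripper is mounted at the origin on the work surface; the furniture and walls round the work are solid. World frame = base frame: x ahead of the robot, y to its left, z up, the work surface at z = 0. Lengths are in m, angles in rad, forces in N, time in s.
With the tool pointing down it reaches from about 0.425 to 0.875 m from the base axis. Payload 9.9 kg.
Tool frame: the origin (TCP) lies at the very end of the fingers, on their centre line; the grasp point (between the pads) lies 19 mm behind it; z points along the fingers, y is the line along which they close (so a half turn about z gives the same grasp; the last joint's range is limited). The gripper opens to 85 mm and grips with 20 to 120 N. Pads are 22 mm wide; open, the fingers measure 114 mm over their backs; the gripper's body (76 mm by 85 mm) begins 54 mm behind the grasp point. The pads swing forward as they close: fully open they stand 13 mm farther back than shut.
Start: joints at [-1.421, 0.576, 0.025, 1.437, -0.015, 1.129, -0.057], TCP at [0.156, 0.657, 0.231] pointing down, gripper open.
Joint ranges: [-2.76, 2.76], [-0.34, 2.15], [-1.52, 1.57], [0.19, 2.46], [-1.09, 4.23], [0.17, 1.99], [-2.82, 2.82]. Speed limits (rad/s): [2.22, 2.22, 3.01, 3.01, 3.14, 3.14, 3.14].

INTERFACE

Orientations are given as a 3x3 rotation matrix whose columns are the frame's x, y, z axes.
In Python, from cell import arm gives the robot as it stands. The module is installed in compiled form; this text tells all that it offers.
- The arm moves only by the tool apply_moves, never from a script. Its argument "deltas" is a list of rows, each a list of 2 entries, a list of its own where there are three numbers: the shift along the tool's x, y, z scaled (see below), then the turn about the tool's z scaled (see below). A call has 1 to 8 rows; each row shifts and turns the commanded pose from where the row before left it, along the tool's axes as they then stand; what a row does not reach is not made up. The controller multiplies each number of a shift by 0.02 m and each number of a turn by pi rad. A row lasts 1/12 s, in which the tool goes at most 41.7 mm and 7.16 degrees, less where a joint would pass 70% of its speed; a pose out of reach is approached as far as the arm can. A call with a number of a shift or a turn outside -1 to 1 is refused whole. A call with a gripper value outside its range is refused whole. "grip" is the opening, from 0 (shut) to 1 (fully open), set as the call begins (left out, the last holds). The fingers move at their own pace and stop on an object; "newtons" is the grip in N (left out, the last holds). Time passes only in rows, so rows that do not move let the fingers close. It gives the time, the measured TCP pose, the force, the opening and the grip force at its end, in the units of the state.
- arm.read_state(): the state, without advancing time (a new reading comes with each control period).
- arm.get_image(name): name is "side" or "top" or "wrist"; returns a dict with "frame" (384x512x3 uint8, blue, green, red), "fx", "fy", "cx", "cy" (pixels), "view" (4x4, takes a point from world to camera coordinates). Camera axes: x right, y up, looking along -z (the intrinsics and any distortion apply to the point x, -y, -z); pixel columns grow to the right and rows downward; lengths in m; the calibration is good to about 2 mm. A picture is of the moment at which its call begins. There is no depth.
- arm.sign_off(): hands the job in; it is judged then, once.
Trained networks look in a picture, given as the dict that the camera call returned (one of the last four; its "shot" number tells which), for a name from the list of things; names that differ only in an ending like _2 or _b are one class to them, and where a whole thing is asked for, a point or a joint stands for the part that bears it (a point fixed in the world has none). Each returns a list of dicts, best first, with "score" (0 to 1); they miss things now and then, are a little off and sometimes report something else, mostly with a low value. They report only what shows in the picture. A call takes as long as a camera call.
- arm.masks_of(picture, query): "pixels" (384x512 bool, what is visible of it) and "at" ([column, row] in pixels, amid what is visible of it).
The state is a dict: "t": time; "qpos": joint angles; "joint_velocities": joint speeds; "effort": joint torques, N m; "tcp_pos": TCP position; "orientation": TCP orientation; "ft_force": force on the tool from outside, world axes, zero at the start; "torque": the same for the moment, N m; "width": opening from 0.0 (shut) to 1.0 (fully open); "gripper_force": force on a finger pad.
Only numpy, scipy, OpenCV 4.12 (cv2) and the standard library are available. Lean on these libraries where they do the work, as an engineer would, in place of code of your own. Each camera call takes 0.05 s, during which the arm holds its last target. There are 200 camera calls.

TASK

Bring the roller of the blue ratchet stand level with the roller of the grey fixed support beside it, by pressing down the stand's red pump lever and letting the column click up notch by notch; a notch too many cannot be taken back. Do not touch the column, its roller or the fixed support, let the lever spring fully back up at the end, and leave the mug, the thread spool and the wax pot where they are.

Things in the scene. Friction and masses are not known exactly. Their poses are not given: they have to be found in the camera images.
- stand: Blue ratchet roller stand, bolted to the bench. Foot plate 120 x 150 x 12 mm, two cheek plates up to 140 mm. Origin: underside of the foot, on the column's axis; z up, its own x along the roller (away from the robot at yaw 0), lever on its -y side.
- column: The stand's steel column, 22 x 20 mm with saw teeth and a 150 mm wide rubber roller head. It moves only upward: notches are 12 mm apart, a sprung holding pawl clicks in when it is just over 12 mm above its last notch, and it never comes down past that notch again. It starts on one of its four lowest notches. Origin: foot of the column.
- lift_roller (a point): Top of the rubber roller on the column, middle of its length. It is 227 mm above the bench when the column is on its lowest notch, and 299 mm when level with the fixed roller (the seventh notch, six clicks above the lowest); two more notches lie above that.
- fixed_roller (a point): Top of the roller of the grey fixed support, 299 mm above the bench, middle of its length.
- fixed_support: Grey fixed roller support, foot 100 x 100 mm, post 29 mm thick, bolted to the bench on the stand's +y side. Origin: underside of the foot.
- pump_pad (a point): Centre of the top face of the red pad at the free end of the pump lever (pad 46 mm across, 56 mm along the lever). It moves with the lever: about 151 mm above the bench when the lever is up, 55 mm when fully down. It lies 165 mm out from the pivot along the lever and 10 mm above the lever's centre line.
- pump (a joint): Pump lever angle, rad: 0 fully up (0.42 rad above level; a spring of about 5 to 8 N at the pad brings it back here), 0.6 fully down at its stop. Pressing takes roughly 5 to 16 N at the pad. When the lever is let fully up the column sinks onto the last notch reached and the drive pawl takes a lower tooth within half a second, ready for the next stroke.
- mug: Mug, 78 x 109 x 101 mm, loose bystander. Origin: underside.
- spool_rust: Rust-coloured thread spool, 57 mm thick, 55 mm tall, loose bystander. Origin: underside.
- wax_pot: White wax pot, 50 mm thick, 57 mm tall, loose bystander. Origin: underside.
- pump_pivot (a point): The lever's pivot, 75 mm above the bench, 46 mm to the stand's -y side; its axis is level, along the stand's x. Behind it is the drive: pressing the lever raises a drive pawl 48 mm per rad, which catches a tooth after 0.5 to 12 mm of lost motion (different each time, not visible) and then lifts the column. So one full stroke gives one or two clicks.

How it is judged:
By the outcome, as a careful person would: the job done as asked, in the order asked, and still so for the second after the job is handed in, with the robot touching nothing.
It also fails if it takes over 72 s, if anything falls off the work surface, if the arm or the gripper's body presses on something with over 40 N, if the wrist force passes 120 N, or if a joint passes its speed limit or range.

## Working session

There is one attempt and no reset: what is moved stays moved. The work goes in short steps, Python scripts to look and compute and a tool call to move; the robot and the scene stay as the last step left them, time stands still between calls to the robot, and variables do not carry over. Pictures are saved under pics/ and viewed, at most 10 in all, crops included, and the job is handed in when it is done.

Besides the shell and the picture viewer there is one more tool, called after "Emit:" as name(argument=value, ...), one argument or row to a line, values as JSON. apply_moves: Moves the arm, as the interface text tells. Its arguments: {"type":"object","properties":{"deltas":{"type":"array"},"grip":{"type":"number"},"newtons":{"type":"number"}},"required":["deltas"]}

```bash
mkdir -p pics; cat > h.py <<'E'
from cell import arm
import numpy as np, cv2
def P(im,p):
    c=im["view"]@np.r_[p,1.]; return np.array([im["fx"]*c[0]/-c[2]+im["cx"], im["fy"]*(-c[1])/-c[2]+im["cy"]])
def ray(im,uv):
    d=np.array([(uv[0]-im["cx"])/im["fx"],-(uv[1]-im["cy"])/im["fy"],-1.]); R=im["view"][:3,:3]; t=im["view"][:3,3]
    return -R.T@t, R.T@d
def atz(im,uv,z):
    o,d=ray(im,uv); return o+d*(z-o[2])/d[2]
def save(im,n): cv2.imwrite("pics/"+n,im["frame"])
E
python3 - <<'E'
from h import *
s=arm.read_state(); print(s["t"],s["tcp_pos"].__repr__(),s["orientation"],s["ft_force"],s["width"])
a=arm.get_image("side");b=arm.get_image("top")
print([k for k in a])
cv2.imwrite("pics/a.png",a["frame"]);cv2.imwrite("pics/b.png",b["frame"])
for n,im in (("side",a),("top",b)):
    print(n,im["view"].round(3).tolist(),im["fx"],im["cx"],im["cy"])
    for q in ["pump_pad","lift_roller","stand","column","fixed_support","mug","spool_rust","wax_pot"]:
        for m in arm.masks_of(im,q)[:2]:
            ys,xs=np.nonzero(m["pixels"]); print(q,round(m["score"],2),m["at"],xs.min(),xs.max(),ys.min(),ys.max())
E
```

```text
0.0 array([0.15627541, 0.6561947 , 0.23043377]) [[-9.72793148e-01  2.31675187e-01 -3.15699046e-04]
 [ 2.31675392e-01  9.72791798e-01 -1.62190357e-03]
 [-6.86453694e-05 -1.65091637e-03 -9.99998635e-01]] [0.50823658 0.58934294 0.85278976] 1.000702841799115
['frame', 'fx', 'fy', 'cx', 'cy', 'view', 'shot']
side [[-0.197, -0.98, -0.012, 0.172], [0.464, -0.104, 0.879, -0.374], [-0.863, 0.168, 0.476, -1.197], [0.0, 0.0, 0.0, 1.0]] 433.40783308064204 256.79538853033745 191.42977659440572
pump_pad 0.41 [217.1, 220.4] 193 257 171 252
lift_roller 0.78 [204.6, 187.1] 200 220 171 209
stand 0.66 [214.6, 218.4] 192 257 171 253
column 0.66 [211.7, 186.9] 200 221 171 210
fixed_support 0.88 [145.1, 234.1] 134 168 170 266
mug 0.79 [367.1, 239.8] 351 383 220 255
spool_rust 0.8 [231.4, 257.1] 227 238 246 265
wax_pot 0.66 [352.8, 218.2] 348 362 213 229
wax_pot 0.46 [232.7, 256.2] 226 238 245 265
top [[0.071, -0.997, -0.012, 0.058], [0.91, 0.06, 0.41, -0.485], [-0.408, -0.04, 0.912, -1.529], [0.0, 0.0, 0.0, 1.0]] 490.39720834995063 258.7110265673061 189.92503370767778
pump_pad 0.87 [265.4, 180.0] 226 280 168 190
pump_pad 0.25 [366.8, 250.9] 348 383 234 266
lift_roller 0.69 [212.0, 173.1] 204 218 149 195
stand 0.69 [218.0, 185.4] 198 281 149 216
column 0.58 [208.8, 172.3] 204 219 148 196
fixed_support 0.65 [143.6, 195.6] 128 168 149 220
spool_rust 0.45 [224.9, 232.9] 220 232 227 242
wax_pot 0.47 [370.5, 217.3] 359 375 206 224
wax_pot 0.31 [216.0, 189.2] 196 280 148 217
```

```bash
python3 - <<'E'
import cv2,numpy as np
a=cv2.imread("pics/a.png")[150:280,110:400];b=cv2.imread("pics/b.png")[130:280,110:400]
a=cv2.resize(a,None,fx=2.7,fy=2.2,interpolation=3) if 0 else cv2.resize(a,None,fx=2.0,fy=2.0,interpolation=3)
b=cv2.resize(b,None,fx=2,fy=2,interpolation=3)
cv2.imwrite("pics/c.png",np.vstack([a,b]))
E
```

```text
(no output)
```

View pics/c.png

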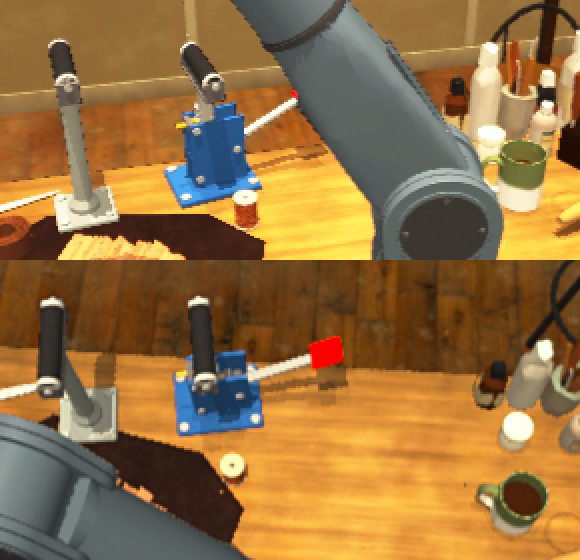

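The view shows the stand (foot at about columns 198–241, rows 305–345 in the combined crop's top half). The fixed support is to its left and the red pad points right, at about (273,176) in the top image. The spool is in front of the stand, and the mug and wax pot are far right.

```bash
cat >> h.py <<'E'
def tri(obs):
    A=np.zeros((3,3));b=np.zeros(3)
    for im,uv in obs:
        o,d=ray(im,uv);d=d/np.linalg.norm(d);M=np.eye(3)-np.outer(d,d);A+=M;b+=M@o
    return np.linalg.solve(A,b)
E
python3 - <<'E'
from h import *
a=arm.get_image("side");b=arm.get_image("top")
sp=lambda u,v:(110+u/2,150+v/2)
tp=lambda u,v:(110+u/2,130+(v-260)/2)
print("lift far",tri([(a,sp(186,46)),(b,tp(198,300))]),"near",tri([(a,sp(217,91)),(b,tp(205,386))]))
print("fix far",tri([(a,sp(57,43)),(b,tp(51,303))]),"near",tri([(a,sp(69,91)),(b,tp(47,388))]))
for n,f,z in (("foot",[(174,372),(178,434),(264,426)],.012),("ffoot",[(62,389),(118,389),(117,441),(61,441)],.01)):
    print(n,[atz(b,tp(*p),z).round(3).tolist() for p in f])
hsv=cv2.cvtColor(b["frame"],cv2.COLOR_BGR2HSV)
m=((hsv[...,0]<6)|(hsv[...,0]>174))&(hsv[...,1]>200)&(hsv[...,2]>150)
n,l,st,c=cv2.connectedComponentsWithStats(m.astype(np.uint8))
for i in range(1,n):
    if st[i,4]>30: print(st[i],c[i],atz(b,c[i],.15)); pts=np.argwhere(l==i)[:,::-1].astype(np.float32); print([atz(b,p,.15).round(3).tolist() for p in cv2.boxPoints(cv2.minAreaRect(pts))])
for q,z in (("mug",.05),("spool_rust",.03),("wax_pot",.03)):
    for im in (a,b):
        for r in arm.masks_of(im,q)[:1]: print(q,r["score"],atz(im,r["at"],z))
E
```

```text
lift far [0.54760688 0.2526236  0.23927866] near [0.4059925  0.22200165 0.22364529]
fix far [0.49974008 0.46465147 0.29066428] near [0.36687464 0.44815436 0.2720938 ]
foot [[0.523, 0.315, 0.012], [0.406, 0.294, 0.012], [0.43, 0.147, 0.012]]
ffoot [[0.477, 0.509, 0.01], [0.484, 0.41, 0.01], [0.387, 0.398, 0.01], [0.38, 0.495, 0.01]]
[264 168  18  16 206] [272.67475728 175.82038835] [0.51335205 0.0470169  0.15      ]
[[0.525, 0.082, 0.15], [0.545, 0.028, 0.15], [0.501, 0.014, 0.15], [0.481, 0.068, 0.15]]
[503 173   9   8  57] [506.94736842 176.07017544] [ 0.56219388 -0.71258238  0.15      ]
[[0.573, -0.701, 0.15], [0.574, -0.727, 0.15], [0.549, -0.724, 0.15], [0.547, -0.698, 0.15]]
mug 0.89 [ 0.30882227 -0.27088981  0.05      ]
mug 0.55 [ 0.31252394 -0.2710589   0.05      ]
spool_rust 0.69 [0.63715615 0.11316679 0.03      ]
spool_rust 0.56 [0.34211553 0.19704104 0.03      ]
wax_pot 0.71 [ 0.45520333 -0.28503228  0.03      ]
wax_pot 0.66 [ 0.43909314 -0.29469479  0.03      ]
```

Emit:
apply_moves(
  deltas=[
    [[0,0,-1],0],
    [[0,0,-1],0],
    [[0,0,-1],0],
    [[0,0,-1],0],
    [[0,0,-1],0],
    [[0,0,-1],0],
    [[0,0,-1],0],
    [[0,0,-1],0],
  ],
  grip=0,
  newtons=40,
)

```text
t: 1.97
tcp_pos: [0.1563, 0.6565, 0.3924]
orientation: [[-0.973, 0.232, 0.0], [0.232, 0.973, 0.0], [-0.0, 0.0, -1.0]]
ft_force: [0.3, 1.1, -0.3]
width: 0.001
gripper_force: 0.0
```

Emit:
apply_moves(
  deltas=[
    [[-0.9,-0.95,0],0],
    [[-0.9,-0.95,0],0],
    [[-0.9,-0.95,0],0],
    [[-0.9,-0.95,0],0],
    [[-0.9,-0.95,0],0],
    [[-0.9,-0.95,0],0],
    [[-0.9,-0.95,0],0],
    [[-0.9,-0.95,0],0],
  ],
)

```text
t: 2.63
tcp_pos: [0.2617, 0.4741, 0.3914]
orientation: [[-0.973, 0.232, 0.0], [0.232, 0.973, 0.0], [-0.0, 0.0, -1.0]]
ft_force: [1.2, -0.3, -0.4]
width: 0.004
gripper_force: 0.0
```

Emit:
apply_moves(
  deltas=[
    [[-0.9,-0.95,0],0],
    [[-0.9,-0.95,0],0],
    [[-0.9,-0.95,0],0],
    [[-0.9,-0.95,0],0],
    [[-0.9,-0.95,0],0],
    [[-0.9,-0.95,0],0],
    [[-0.9,-0.95,0],0],
    [[-0.9,-0.95,0],0],
  ],
)

```text
t: 3.3
tcp_pos: [0.3666, 0.2929, 0.3915]
orientation: [[-0.973, 0.232, 0.0], [0.232, 0.973, 0.0], [-0.0, 0.001, -1.0]]
ft_force: [-0.8, 0.4, 0.4]
width: 0.003
gripper_force: 0.0
```

Emit:
apply_moves(
  deltas=[
    [[-0.9,-0.95,0],0],
    [[-0.9,-0.95,0],0],
    [[-0.9,-0.95,0],0],
    [[-0.9,-0.95,0],0],
    [[-0.9,-0.95,0],0],
    [[-0.9,-0.95,0],0],
    [[-0.9,-0.95,0],0],
    [[-0.9,-0.95,0],0],
  ],
)

```text
t: 3.97
tcp_pos: [0.4714, 0.1117, 0.3916]
orientation: [[-0.973, 0.232, 0.0], [0.232, 0.973, 0.0], [-0.0, 0.0, -1.0]]
ft_force: [1.3, 0.3, 0.7]
width: 0.004
gripper_force: 0.0
```

Emit:
apply_moves(
  deltas=[
    [[-0.9,-0.95,0],0],
    [[-0.9,-0.95,0.5],0],
    [[-0.8,-0.7,1],0],
    [[0,0,1],0],
    [[0,0,1],0],
    [[0,0,1],0],
    [[0,0,0.5],0],
    [[0,0,0],0],
  ],
)

```text
t: 4.63
tcp_pos: [0.5085, 0.0503, 0.2896]
orientation: [[-0.973, 0.232, -0.003], [0.232, 0.973, -0.001], [0.003, -0.001, -1.0]]
ft_force: [-0.4, -0.0, 0.2]
width: 0.004
gripper_force: 0.0
```

```bash
python3 - <<'E'
from h import *
s=arm.read_state(); print(s["t"],s["tcp_pos"],s["qpos"])
a=arm.get_image("side");b=arm.get_image("top");w=arm.get_image("wrist")
np.save("ref.npy",np.stack([a["frame"],b["frame"]]))
f=lambda im,y0,y1,x0,x1,k:cv2.resize(im["frame"][y0:y1,x0:x1],None,fx=k,fy=k,interpolation=cv2.INTER_NEAREST)
A=f(a,150,280,110,310,2);B=f(b,130,260,110,310,2);W=cv2.resize(w["frame"],(400,300))
out=np.zeros((560,800,3),np.uint8);out[:260,:400]=A;out[260:520,:400]=B;out[:300,400:]=W
save(dict(frame=out),"d.png")
print("tcp px",P(a,s["tcp_pos"]),P(b,s["tcp_pos"]))
E
```

```text
4.6333 [0.50846848 0.05033596 0.28955611] [-0.47011368  0.29669012  0.37757652  1.777936   -0.12123427  1.09322298
  1.28579897]
tcp px [262.35518429 159.09507968] [272.14639605 156.96665413]
```

View pics/d.png

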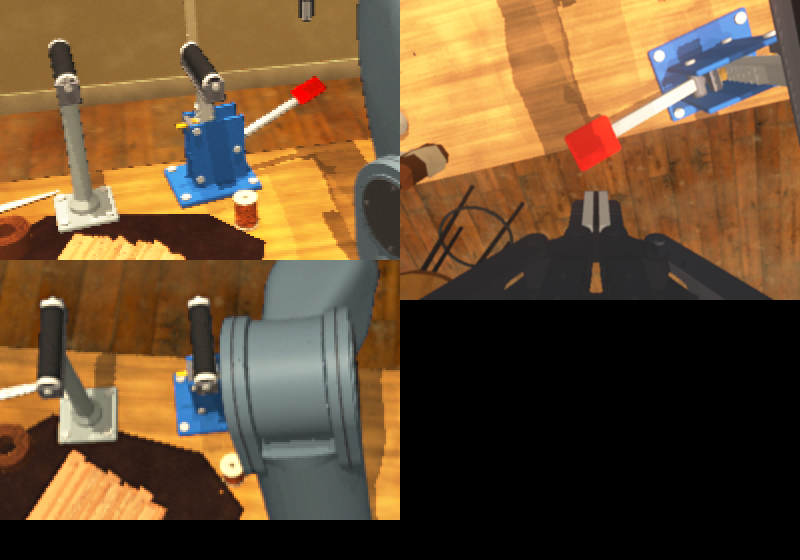

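The side view shows both rollers and the red pad clearly, with the pad at about (264,195) in full-image pixels. The TCP is right above the pad.

```bash
python3 - <<'E'
from h import *
a=arm.get_image("side");w=arm.get_image("wrist");b=arm.get_image("top")
B0=cv2.imread("pics/b.png")
def red(f):
    hsv=cv2.cvtColor(f,cv2.COLOR_BGR2HSV)
    m=((hsv[...,0]<6)|(hsv[...,0]>174))&(hsv[...,1]>190)&(hsv[...,2]>110)
    n,l,st,c=cv2.connectedComponentsWithStats(m.astype(np.uint8)); i=1+np.argmax(st[1:,4]); print(st[i],c[i]); return c[i]
ra,rb,rw=red(a["frame"]),red(B0),red(w["frame"])
print("pad tri ab",tri([(a,ra),(b,rb)]),"abw",tri([(a,ra),(b,rb),(w,rw)]),"w@.145",atz(w,rw,.145))
# dark roller ends: axis of dark pixels
def dark(f,x0,x1,y0,y1):
    g=f[y0:y1,x0:x1].max(2)<75
    n,l,st,c=cv2.connectedComponentsWithStats(g.astype(np.uint8)); i=1+np.argmax(st[1:,4]); print("dark",st[i],c[i]+[x0,y0]); return c[i]+[x0,y0]
A=cv2.imread("pics/a.png")
L=tri([(a,dark(A,195,225,168,200)),(b,dark(B0,200,222,147,194))])
F=tri([(a,dark(A,132,152,168,192)),(b,dark(B0,125,145,147,192))])
print("lift",L,"fixed",F,"diff",F[2]-L[2],"notches",(F[2]-L[2])/.012)
E
```

```text
[255 188  18  15 140] [263.65       194.79285714]
[264 168  18  16 208] [272.59615385 175.82211538]
[ 211  148   72   70 3020] [246.30827815 182.01986755]
pad tri ab [0.51497108 0.04620806 0.14572321] abw [0.51500547 0.04614182 0.14570273] w@.145 [0.5152286  0.04596005 0.145     ]
dark [  6   4  17  21 168] [208.2202381 181.       ]
dark [  4   6  18  35 390] [210.93589744 169.33076923]
dark [  3   3  13  18 153] [140.4248366  179.11764706]
dark [  4   6  16  39 486] [136.11316872 170.41358025]
lift [0.48041929 0.24001536 0.23973997] fixed [0.4362475  0.45374986 0.29227823] diff 0.052538262345815795 notches 4.378188528817983
```

Emit:
apply_moves(
  deltas=[
    [[-0.5,-0.5,1],0],
    [[0,0,1],0],
    [[0,0,1],0],
    [[0,0,1],0],
    [[0,0,1],0],
    [[0,0,0.5],0],
    [[0,0,0],0],
  ],
)

```text
t: 5.52
tcp_pos: [0.5161, 0.0383, 0.18]
orientation: [[-0.973, 0.232, -0.003], [0.232, 0.973, -0.0], [0.002, -0.001, -1.0]]
ft_force: [-0.7, -0.6, -0.3]
width: -0.002
gripper_force: 0.0
```

```bash
cat > m.py <<'E'
from h import *
L=np.array([.480,.240,.245]); K=8
ref=np.load("ref.npy")[0]; x0,x1,y0,y1=197,223,170,200
up=lambda f:cv2.resize(f,None,fx=K,fy=K,interpolation=cv2.INTER_CUBIC)
def rise(a):
    # all heights 0..90 mm tried along the projected vertical path, perspective ignored
    T=up(ref[y0:y1,x0:x1]); pad=8; X0,X1,Y0,Y1=x0-pad,x1+pad,y0-35,y1+pad
    S=up(a["frame"][Y0:Y1,X0:X1]); r=cv2.matchTemplate(S,T,cv2.TM_CCOEFF_NORMED)
    _,s,_,p=cv2.minMaxLoc(r); du=p[0]/K+X0-x0; dv=p[1]/K+Y0-y0
    hs=np.arange(-5,100,.1); v=np.array([P(a,L+[0,0,h/1000])[1] for h in hs])-P(a,L)[1]
    return round(float(np.interp(-dv,-v,hs)),1),round(du,2),round(dv,2),round(s,3)
def main(name=None):
    a=arm.get_image("side"); s=arm.read_state(); print("t",round(s["t"],2),"tcp",s["tcp_pos"].round(4),"F",s["ft_force"].round(1),"rise",rise(a))
    if name: save(dict(frame=cv2.resize(a["frame"][130:280,110:310],None,fx=4,fy=4,interpolation=3)),name)
if __name__=="__main__":
    import sys; main(*sys.argv[1:])
E
python3 m.py; python3 -c "
from m import *
a=arm.get_image('side');print([P(a,L+[0,0,h]).round(1).tolist() for h in (0,.012,.024,.048)])"
```

```text
t 5.57 tcp [0.5168 0.0383 0.1812] F [ 0.8 -0.4  0.1] rise (-0.0, 0.0, 0.0, 0.999)
[[208.9, 179.8], [208.7, 176.6], [208.4, 173.4], [208.0, 166.8]]
```

Emit:
apply_moves(
  deltas=[
    [[0,0,0.6],0],
    [[0,0,0.6],0],
    [[0,0,0.5],0],
    [[0,0,0.5],0],
    [[0,0,0.5],0],
    [[0,0,0.5],0],
    [[0,0,0.4],0],
    [[0,0,0],0],
  ],
)

```text
t: 6.28
tcp_pos: [0.519, 0.0374, 0.11]
orientation: [[-0.973, 0.233, 0.004], [0.233, 0.973, -0.001], [-0.004, 0.0, -1.0]]
ft_force: [1.6, -2.2, 8.9]
width: 0.0
gripper_force: 4.0
```

```bash
python3 m.py
```

```text
t 6.33 tcp [0.519  0.0375 0.1105] F [ 0.9 -1.9  8.2] rise (9.4, -0.12, -2.5, 0.875)
```

Emit:
apply_moves(
  deltas=[
    [[0,0,0.5],0],
    [[0,0,0.5],0],
    [[0,0,0.5],0],
    [[0,0,0.5],0],
    [[0,0,0.3],0],
    [[0,0,0],0],
  ],
)

```text
t: 6.83
tcp_pos: [0.5196, 0.0369, 0.0641]
orientation: [[-0.972, 0.233, 0.005], [0.233, 0.972, -0.001], [-0.005, 0.0, -1.0]]
ft_force: [2.7, -5.1, 7.3]
width: 0.0
gripper_force: 4.0
```

```bash
python3 m.py e.png
```

```text
t 6.88 tcp [0.5196 0.0369 0.0645] F [ 2.6 -5.3  6.8] rise (23.8, -0.5, -6.38, 0.87)
```

View pics/e.png

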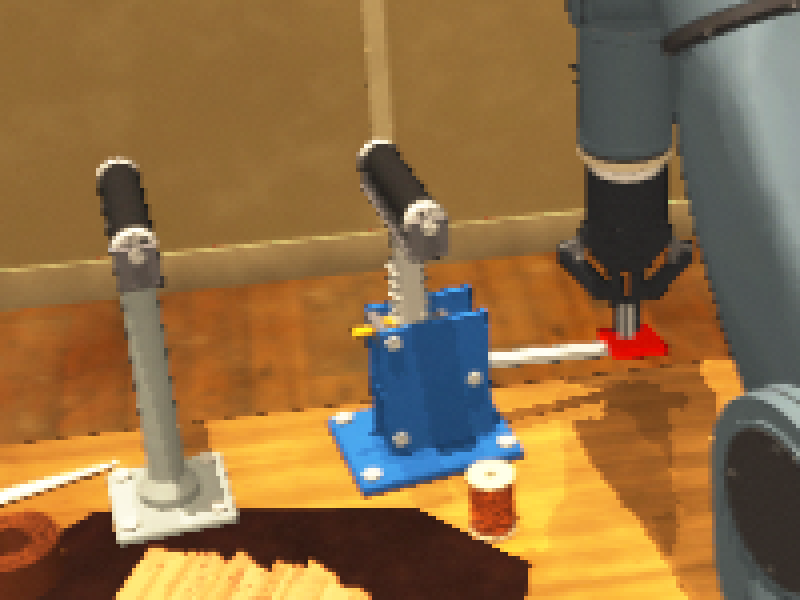

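Side view: lever nearly down, pad under the fingertips, and the column clearly risen (lift roller near end at (427,215) in the crop).

Emit:
apply_moves(
  deltas=[
    [[0,0,0.3],0],
    [[0,0,0.2],0],
    [[0,0,0],0],
  ],
)

```text
t: 7.13
tcp_pos: [0.5197, 0.0376, 0.056]
orientation: [[-0.972, 0.233, 0.006], [0.233, 0.972, 0.001], [-0.005, 0.002, -1.0]]
ft_force: [-4.0, -2.5, 33.6]
width: -0.0
gripper_force: 16.5
```

```bash
python3 m.py
```

```text
t 7.18 tcp [0.5197 0.0376 0.0562] F [-2.3 -3.6 29.5] rise (26.1, -0.5, -7.0, 0.897)
```

At the stop; releasing fully.

Emit:
apply_moves(
  deltas=[
    [[0,0,-0.6],0],
    [[0,0,-0.8],0],
    [[0,0,-0.9],0],
    [[0,0,-0.9],0],
    [[0,0,-0.9],0],
    [[0,0,-0.9],0],
    [[0,0,-0.9],0],
    [[0,0,-0.3],0],
  ],
)

```text
t: 7.85
tcp_pos: [0.5185, 0.0385, 0.1804]
orientation: [[-0.973, 0.232, 0.005], [0.232, 0.973, 0.001], [-0.004, 0.002, -1.0]]
ft_force: [1.2, -0.8, -0.3]
width: -0.0
gripper_force: 0.0
```

Emit:
apply_moves(
  deltas=[
    [[0,0,0],0],
    [[0,0,0],0],
    [[0,0,0],0],
    [[0,0,0],0],
    [[0,0,0],0],
    [[0,0,0],0],
    [[0,0,0],0],
    [[0,0,0],0],
  ],
)

```text
t: 8.52
tcp_pos: [0.5169, 0.0382, 0.1771]
orientation: [[-0.973, 0.232, -0.0], [0.232, 0.973, -0.0], [0.0, -0.0, -1.0]]
ft_force: [-0.0, 0.0, -0.1]
width: 0.001
gripper_force: 0.0
```

```bash
python3 m.py; python3 - <<'E'
from h import *
import numpy as np
# absolute height: dark-roller centroid in side image vs fixed
a=arm.get_image("side"); b=arm.get_image("top"); np.save("st1.npy",np.stack([a["frame"],b["frame"]]))
def dark(f,x0,x1,y0,y1):
    g=f[y0:y1,x0:x1].max(2)<75
    n,l,st,c=cv2.connectedComponentsWithStats(g.astype(np.uint8)); i=1+np.argmax(st[1:,4]); print(st[i],c[i]+[x0,y0]); return c[i]+[x0,y0]
A,B=a["frame"],b["frame"]
L=tri([(a,dark(A,195,225,160,200)),(b,dark(B,198,222,140,194))])
F=tri([(a,dark(A,132,152,168,192)),(b,dark(B,125,145,147,192))])
print(L,F,(F[2]-L[2])/.012)
E
```

```text
t 8.57 tcp [0.5169 0.0382 0.1771] F [ 0.7  0.  -0.3] rise (24.2, -0.5, -6.5, 0.901)
[  5   6  17  20 165] [207.51515152 174.43636364]
[  5   9  15  35 363] [209.45454545 165.79614325]
[  2   3  14  18 156] [140.37820513 179.1025641 ]
[  4   6  16  38 469] [135.92537313 170.45415778]
[0.47948291 0.24136417 0.26501747] [0.43589415 0.45400782 0.29257925] 2.2968153349725804
```

Emit:
apply_moves(
  deltas=[
    [[0,0,0.6],0],
    [[0,0,0.6],0],
    [[0,0,0.5],0],
    [[0,0,0.5],0],
    [[0,0,0.5],0],
    [[0,0,0.5],0],
    [[0,0,0.4],0],
    [[0,0,0],0],
  ],
)

```text
t: 9.33
tcp_pos: [0.518, 0.0374, 0.1048]
orientation: [[-0.973, 0.232, 0.002], [0.232, 0.973, -0.001], [-0.002, -0.0, -1.0]]
ft_force: [1.6, -2.9, 7.0]
width: 0.003
gripper_force: 3.5
```

```bash
python3 m.py
```

```text
t 9.38 tcp [0.518  0.0375 0.1053] F [ 0.4 -1.8  8.4] rise (35.3, -0.75, -9.5, 0.903)
```

Emit:
apply_moves(
  deltas=[
    [[0,0,0.3],0],
    [[0,0,0.3],0],
    [[0,0,0.1],0],
    [[0,0,0],0],
  ],
)

```text
t: 9.72
tcp_pos: [0.5183, 0.0368, 0.0918]
orientation: [[-0.972, 0.233, 0.003], [0.233, 0.972, -0.001], [-0.003, -0.001, -1.0]]
ft_force: [0.1, -5.2, 12.1]
width: 0.005
gripper_force: 5.6
```

```bash
python3 m.py
```

```text
t 9.77 tcp [0.5183 0.0369 0.092 ] F [-0.2 -3.7 10.4] rise (39.0, -0.75, -10.5, 0.899)
```

Emit:
apply_moves(
  deltas=[
    [[0,0,-0.8],0],
    [[0,0,-0.9],0],
    [[0,0,-1],0],
    [[0,0,-1],0],
    [[0,0,-1],0],
    [[0,0,-1],0],
    [[0,0,-1],0],
    [[0,0,-1],0],
  ],
)

```text
t: 10.43
tcp_pos: [0.5167, 0.0383, 0.2461]
orientation: [[-0.973, 0.232, -0.0], [0.232, 0.973, -0.0], [0.0, -0.0, -1.0]]
ft_force: [0.3, 0.4, -0.2]
width: -0.006
gripper_force: 0.0
```

Emit:
apply_moves(
  deltas=[
    [[0,0,-1],0],
    [[0,0,-1],0],
    [[0,0,-1],0],
    [[0,0,-1],0],
    [[0,0,-1],0],
    [[0,0,-1],0],
    [[0,0,-1],0],
    [[0,0,-1],0],
  ],
)

```text
t: 11.1
tcp_pos: [0.5167, 0.0383, 0.4061]
orientation: [[-0.973, 0.232, -0.0], [0.232, 0.973, 0.0], [0.0, -0.0, -1.0]]
ft_force: [0.2, -0.3, 0.0]
width: -0.002
gripper_force: 0.0
```

```bash
python3 m.py; python3 - <<'E'
from h import *
w=arm.get_image("wrist"); s=arm.read_state()
R=w["view"][:3,:3]; print("cam",(-R.T@w["view"][:3,3]).round(3),"look",(-R[2]).round(3),"up",R[1].round(3),w["fx"],"tcp",s["tcp_pos"].round(3))
print("lift px",P(w,[.48,.24,.28]),"fix px",P(w,[.436,.454,.299]))
E
```

```text
t 11.15 tcp [0.5179 0.0383 0.4098] F [0.6 0.3 3.6] rise (36.2, -0.75, -9.75, 0.897)
cam [0.436 0.057 0.552] look [ 0.319 -0.072 -0.945] up [-0.919  0.22  -0.327] 337.33637957148443 tcp [0.518 0.038 0.408]
lift px [494.94836049  76.29006691] fix px [867.70559774 -80.23803129]
```

Emit:
apply_moves(
  deltas=[
    [[0.63,1,0],0],
    [[0.63,1,0],0],
    [[0.63,1,0],0],
    [[0.63,1,0],0],
    [[0.63,1,0],0],
    [[0.63,1,0],0],
    [[0.63,1,0],0],
    [[0.63,1,0],0],
  ],
)

```text
t: 11.87
tcp_pos: [0.4551, 0.2183, 0.4045]
orientation: [[-0.973, 0.232, -0.001], [0.232, 0.973, -0.0], [0.001, -0.001, -1.0]]
ft_force: [0.3, -0.0, 0.2]
width: -0.001
gripper_force: 0.0
```

Emit:
apply_moves(
  deltas=[
    [[0.2,1,0],0],
    [[0.2,1,0],0],
    [[0.2,1,0],0],
    [[0.2,0.8,0],0],
    [[0,0,0],0],
    [[0,0,0],0],
    [[0,0,0],0],
  ],
)

```text
t: 12.45
tcp_pos: [0.4581, 0.2941, 0.4049]
orientation: [[-0.973, 0.232, -0.0], [0.232, 0.973, -0.001], [0.0, -0.001, -1.0]]
ft_force: [-0.7, -0.1, 0.3]
width: -0.0
gripper_force: 0.0
```

```bash
python3 - <<'E'
from h import *
import pickle
w=arm.get_image("wrist"); pickle.dump(w,open("w1.pkl","wb")); print(arm.read_state()["tcp_pos"],P(w,[.48,.24,.28]),P(w,[.436,.454,.299]))
E
```

```text
[0.45820265 0.29382884 0.405175  ] [195.02214988 220.9644687 ] [458.72543168 113.60386333]
```

Emit:
apply_moves(
  deltas=[
    [[0.22,1,0],0],
    [[0.22,1,0],0],
    [[0.22,1,0],0],
    [[0.22,1,0],0],
    [[0.2,0.9,0],0],
    [[0,0,0],0],
    [[0,0,0],0],
    [[0,0,0],0],
  ],
)

```text
t: 13.17
tcp_pos: [0.4602, 0.3938, 0.4054]
orientation: [[-0.972, 0.233, 0.0], [0.233, 0.972, -0.001], [-0.001, -0.001, -1.0]]
ft_force: [-0.1, 0.3, -0.3]
width: -0.001
gripper_force: 0.0
```

```bash
python3 - <<'E'
from h import *
import pickle
w=arm.get_image("wrist"); pickle.dump(w,open("w2.pkl","wb")); print(arm.read_state()["tcp_pos"],P(w,[.48,.24,.28]),P(w,[.436,.454,.299]))
v=pickle.load(open("w1.pkl","rb"))
save(dict(frame=np.hstack([cv2.resize(x["frame"],(400,300),interpolation=cv2.INTER_AREA) for x in (v,w)])),"w12.png")
E
```

```text
[0.46028149 0.39363172 0.40564532] [ 86.08084039 242.72349355] [321.35177886 142.36603535]
```

View pics/w12.png

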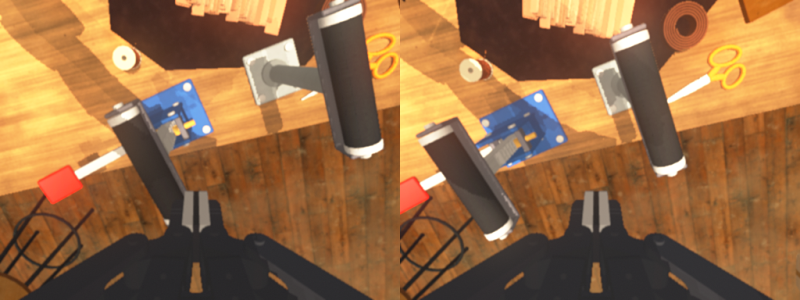

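Both wrist views show the two rollers: lift roller near cap at about (155,138) px in view 1 and (52,163) in view 2, fixed roller cap at about (428,20) and (295,50). I'll zoom in for precise points.

```bash
python3 - <<'E'
from h import *
import pickle
v,w=[pickle.load(open(n,"rb"))["frame"] for n in ("w1.pkl","w2.pkl")]
def c(f,x,y): return cv2.resize(f[y:y+66,x:x+66],(264,264),interpolation=cv2.INTER_CUBIC)
Z=[[(v,125,115),(v,390,0),(w,20,140)],[(w,265,20),(w,95,255),(w,300,180)]]
save(dict(frame=np.vstack([np.hstack([c(*q) for q in r]) for r in Z])),"z.png")
E
```

```text
(no output)
```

View pics/z.png

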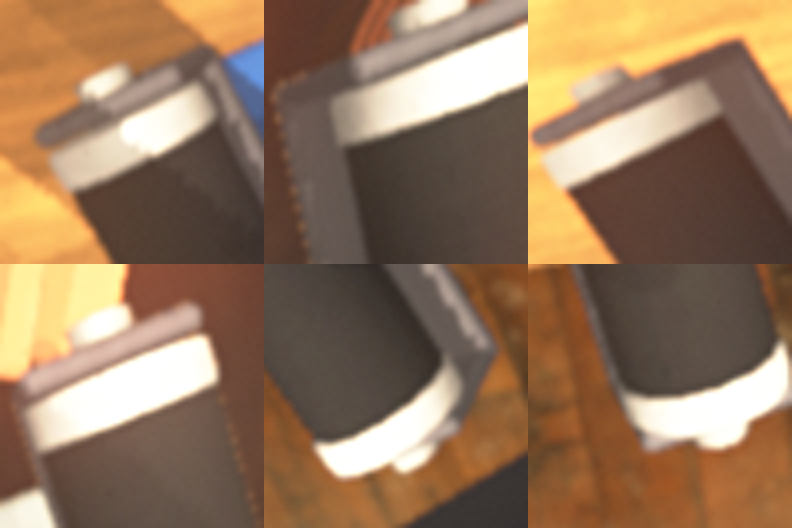

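```bash
python3 - <<'E'
from h import *
import pickle
v=pickle.load(open("w1.pkl","rb"))["frame"]
def c(f,x,y): return cv2.resize(f[y:y+66,x:x+66],(396,396),interpolation=cv2.INTER_CUBIC)
save(dict(frame=np.hstack([c(v,410,0),c(v,430,150)])),"z2.png")
E
```

```text
(no output)
```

View pics/z2.png

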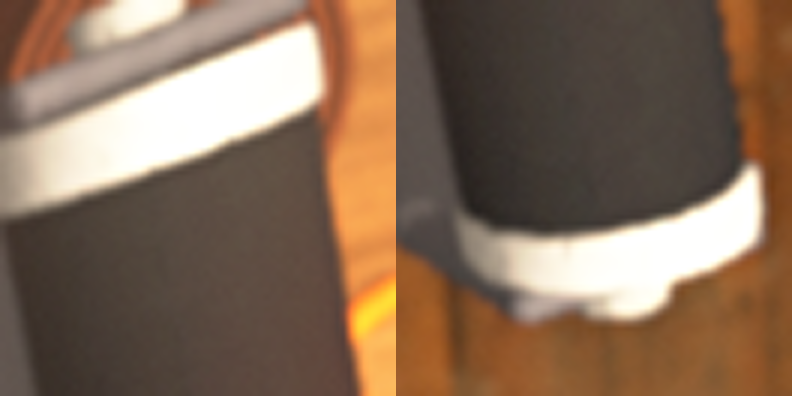

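The crops show the fixed roller's rubber corners in view 1: near end (411,36) and (464,18), far end (441,185) and (488,177).

```bash
cat > fit.py <<'E'
from h import *
import pickle
from scipy.optimize import least_squares
v,w=[pickle.load(open(n,"rb")) for n in ("w1.pkl","w2.pkl")]
# (image, roller, end sign, side) -> pixel
D=[(v,0,-1,0,(144.5,162.5)),(v,0,-1,1,(180,144.5)),(w,0,-1,0,(30,187)),(w,0,-1,1,(69.2,168.2)),(w,0,1,0,(108.5,299)),(w,0,1,1,(139,278.2)),
(v,1,-1,0,(410.8,36)),(v,1,-1,1,(463.7,18)),(v,1,1,0,(441,185.3)),(v,1,1,1,(487.7,177.5)),(w,1,-1,0,(275.8,67)),(w,1,-1,1,(318.2,49.5)),(w,1,1,0,(323.5,212.2)),(w,1,1,1,(364.2,199.8))]
def corner(im,c,yaw,h,r,e,s):
    a=np.array([np.cos(yaw),np.sin(yaw),0]);E=c+e*h*a
    R=im["view"][:3,:3];C=-R.T@im["view"][:3,3];q=C-E;q=q-a*(a@q);d=np.linalg.norm(q);q/=d
    p=np.cross(a,q); k=r/d; n=[k*q+sg*np.sqrt(1-k*k)*p for sg in (1,-1)]
    uv=sorted([P(im,E+r*m) for m in n],key=lambda t:t[0]); return uv[s]
def res(x):
    x0,y0,t0,z0,h0,x1,y1,t1,h1,r=x
    out=[]
    for im,k,e,s,uv in D:
        c=np.array([x0,y0,z0-r]) if k==0 else np.array([x1,y1,.299-r])
        out+=list(corner(im,c,(t0,t1)[k],(h0,h1)[k],r,e,s)-uv)
    return np.array(out)
for z in (.263,.275,.287,.299):
    f=least_squares(lambda y:res(np.insert(y,3,z)),[.48,.24,.2,.06,.436,.454,.12,.06,.015]); print(z,f.cost.round(1),f.x.round(4))
f=least_squares(res,[.48,.24,.2,.28,.06,.436,.454,.12,.06,.015]); J=f.jac;cov=np.linalg.inv(J.T@J)*2*f.cost/(len(f.fun)-10)
print(f.x.round(4),f.cost.round(1),"sd z",cov[3,3]**.5); print(f.fun.reshape(-1,2).round(1).tolist())
E
python3 fit.py
```

```text
0.263 56.9 [0.4865 0.2264 0.1531 0.0657 0.4357 0.4577 0.129  0.0615 0.0168]
0.275 19.5 [0.4822 0.2329 0.1687 0.0632 0.4356 0.4577 0.129  0.0614 0.0167]
0.287 4.5 [0.4779 0.2393 0.1856 0.0607 0.4356 0.4576 0.129  0.0614 0.0165]
0.299 18.7 [0.4736 0.2458 0.204  0.0582 0.4356 0.4576 0.129  0.0614 0.0163]
[0.4777 0.2397 0.1866 0.2877 0.0605 0.4356 0.4576 0.129  0.0614 0.0165] 4.4 sd z 0.0015518411464690801
[[-0.5, -0.2], [0.2, 0.0], [0.3, 0.1], [-0.1, 0.2], [-0.4, 0.3], [0.5, -0.3], [-0.2, 0.3], [-0.8, -0.9], [0.4, -0.0], [0.7, 1.0], [0.0, 0.2], [0.9, 0.3], [0.4, -1.2], [-1.4, 0.2]]
```

The fit gives the lift roller at 0.2877 ± 0.0016 m, which means 0.287, so exactly one click is left. Going back to the pad.

Emit:
apply_moves(
  deltas=[
    [[-0.4,-0.98,0],0],
    [[-0.4,-0.98,0],0],
    [[-0.4,-0.98,0],0],
    [[-0.4,-0.98,0],0],
    [[-0.4,-0.98,0],0],
    [[-0.4,-0.98,0],0],
    [[-0.4,-0.98,0],0],
    [[-0.4,-0.98,0],0],
  ],
)

```text
t: 13.88
tcp_pos: [0.4856, 0.2254, 0.4058]
orientation: [[-0.972, 0.234, 0.001], [0.234, 0.972, 0.0], [-0.001, 0.0, -1.0]]
ft_force: [0.4, -0.1, -0.1]
width: -0.002
gripper_force: 0.0
```

Emit:
apply_moves(
  deltas=[
    [[-0.4,-0.98,0],0],
    [[-0.4,-0.98,0],0],
    [[-0.4,-0.98,0],0],
    [[-0.4,-0.98,0],0],
    [[-0.4,-0.98,0],0],
    [[-0.4,-0.98,0],0],
    [[-0.4,-0.98,0],0],
    [[-0.4,-0.98,0],0],
  ],
)

```text
t: 14.55
tcp_pos: [0.5111, 0.0581, 0.4058]
orientation: [[-0.972, 0.234, 0.001], [0.234, 0.972, 0.0], [-0.001, 0.0, -1.0]]
ft_force: [1.5, -0.4, -1.1]
width: 0.003
gripper_force: 0.0
```

Emit:
apply_moves(
  deltas=[
    [[-0.4,-0.98,0],0],
    [[0,0,1],0],
    [[0,0,1],0],
    [[0,0,1],0],
    [[0,0,1],0],
    [[0,0,1],0],
    [[0,0,1],0],
    [[0,0,0],0],
  ],
)

```text
t: 15.22
tcp_pos: [0.5126, 0.0385, 0.2826]
orientation: [[-0.972, 0.233, -0.005], [0.233, 0.972, -0.001], [0.004, -0.002, -1.0]]
ft_force: [-0.4, -0.3, -0.4]
width: -0.0
gripper_force: 0.0
```

Down to about 0.18, then press to 0.108 (it cannot lift by more than about 12.5 mm there).

Emit:
apply_moves(
  deltas=[
    [[-0.1,0,1],0],
    [[0,0,1],0],
    [[0,0,1],0],
    [[0,0,1],0],
    [[0,0,1],0],
    [[0,0,0],0],
  ],
)

```text
t: 15.72
tcp_pos: [0.5153, 0.0385, 0.1837]
orientation: [[-0.973, 0.232, -0.004], [0.232, 0.973, -0.001], [0.003, -0.001, -1.0]]
ft_force: [-0.6, 0.2, 0.3]
width: 0.0
gripper_force: 0.0
```

Emit:
apply_moves(
  deltas=[
    [[0,0,0.6],0],
    [[0,0,0.6],0],
    [[0,0,0.5],0],
    [[0,0,0.5],0],
    [[0,0,0.5],0],
    [[0,0,0.5],0],
    [[0,0,0.4],0],
    [[0,0,0],0],
  ],
)

```text
t: 16.38
tcp_pos: [0.5186, 0.0382, 0.1143]
orientation: [[-0.973, 0.233, 0.003], [0.233, 0.973, -0.0], [-0.003, 0.0, -1.0]]
ft_force: [0.5, -1.7, 9.4]
width: -0.002
gripper_force: 4.4
```

```bash
python3 m.py
```

```text
t 16.43 tcp [0.5185 0.0384 0.1147] F [ 0.4 -1.9  8.5] rise (44.5, -0.88, -12.0, 0.901)
```

Emit:
apply_moves(
  deltas=[
    [[0,0,0.4],0],
    [[0,0,0.4],0],
    [[0,0,0.3],0],
    [[0,0,0],0],
  ],
)

```text
t: 16.77
tcp_pos: [0.519, 0.0376, 0.0926]
orientation: [[-0.972, 0.233, 0.004], [0.233, 0.972, -0.001], [-0.005, 0.0, -1.0]]
ft_force: [1.2, -4.2, 10.0]
width: 0.001
gripper_force: 5.1
```

```bash
python3 m.py
```

```text
t 16.82 tcp [0.5191 0.0377 0.093 ] F [ 0.9 -4.8  9.7] rise (50.8, -1.0, -13.75, 0.909)
```

Emit:
apply_moves(
  deltas=[
    [[0,0,-0.8],0],
    [[0,0,-0.9],0],
    [[0,0,-1],0],
    [[0,0,-1],0],
    [[0,0,-1],0],
    [[0,0,-1],0],
    [[0,0,-1],0],
    [[0,0,-1],0],
  ],
)

```text
t: 17.48
tcp_pos: [0.5168, 0.0388, 0.2475]
orientation: [[-0.973, 0.232, 0.001], [0.232, 0.973, 0.0], [-0.001, 0.001, -1.0]]
ft_force: [-0.1, 0.2, -0.9]
width: -0.002
gripper_force: 0.0
```

Emit:
apply_moves(
  deltas=[
    [[0,0,-0.5],0],
    [[0,0,0],0],
    [[0,0,0],0],
    [[0,0,0],0],
    [[0,0,0],0],
    [[0,0,0],0],
    [[0,0,0],0],
    [[0,0,0],0],
  ],
)

```text
t: 18.15
tcp_pos: [0.5165, 0.0391, 0.2548]
orientation: [[-0.973, 0.232, -0.001], [0.232, 0.973, -0.0], [0.001, -0.001, -1.0]]
ft_force: [0.5, -0.6, 0.1]
width: -0.001
gripper_force: 0.0
```

```bash
python3 m.py f.png
```

```text
t 18.2 tcp [0.5166 0.0391 0.255 ] F [ 0.7 -0.2 -0. ] rise (47.7, -1.0, -12.88, 0.852)
```

View pics/f.png

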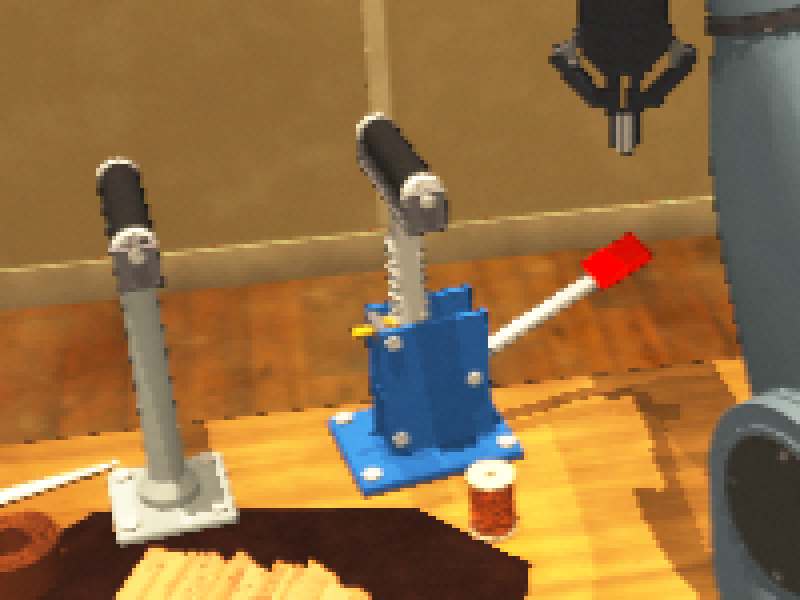

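The picture shows the lever fully up, the gripper clear of it and the column at +47.7 mm (four clicks). The lift roller's near cap is at (427,188) and the fixed one's at (135,240), both in the crop. I'll check these against the model, then hand in.

```bash
python3 - <<'E'
from h import *
a=arm.get_image("side")
def e(x,y,t,z,h): return P(a,[x-h*np.cos(t),y-h*np.sin(t),z-.0165])
f=e(.4356,.4576,.129,.299,.07)-[110+135/4,130+240/4]
print("fixed resid",f)
for z in (.287,.299,.311): 
    l=e(.4777,.2397,.187,z,.07)-[110+427/4,130+188/4]; print(z,(l-f).round(2))
r=(l:=e(.4777,.2397,.187,.299,.07)-[110+427/4,130+188/4])-f
if abs(r[1])<1.6: print("ok",arm.sign_off())
E
```

```text
fixed resid [-1.09954687  2.30171057]
0.287 [-0.82  2.8 ]
0.299 [-1.04 -0.56]
0.311 [-1.26 -3.95]
the job is handed in; nothing more can be done
ok None
```

The column went up four clicks and the lift roller now measures level with the fixed roller at 299 mm; the lever is fully back up, nothing else was touched, and the job was handed in at about 18 s.

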